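# Hang the ballasted sleeve on the sprung balance hook

### The job

Draw the pale blue thermal sleeve straight up out of its spring clip and hang it by its steel bail in the dip of the sprung balance hook. Its ballast is unknown, so ease it down until the hook alone carries the whole weight before you let go: the hook may only creep slowly, never jerk, drop or spring back, nor be overloaded or pushed by the gripper. Leave the sleeve hanging still and upright, and leave the other things on the shelf where they are.

Things in the scene. Friction and masses are not known exactly. Their poses are not given: they have to be found in the camera images.
- sleeve: Pale blue closed plastic cylinder, 46 mm across, 70 mm tall, upright, ballasted to 0.2-0.86 kg (unknown), centre of mass on its axis about 45 mm up. Origin: centre of underside, z up. On top a 6 mm steel wire bail in its own y-z plane: uprights at y +-16 mm, peaked roof; the opening, 26 mm wide and 38 mm high, looks along its x. Above: a finger grip, 16 mm (x) by 12 mm (y), z 114 to 158 mm.
- eye (a point): Hanging point of the sleeve: underside of the bail's peak, 108 mm above the sleeve's underside, on its axis; turns with the sleeve.
- grip (a point): Middle of the gripping part of the finger grip, 144 mm above the sleeve's underside, on its axis; turns with the sleeve. Grip 12 mm wide along the sleeve's y.
- clip: Steel spring clip seat fixed to the shelf; origin on the shelf under the sleeve's axis. Floor plate 8 mm thick, 115 x 85 mm; 53 mm high back plate on its +x side, low fences at +-y, and a sprung steel leaf 60 mm high on its -x side pressing on the sleeve with about 3 N. The sleeve stands on the floor plate and comes out upward with a drag of a few newtons, clear once lifted 55 mm.
- stand: Fixed stand with its hook. Origin: centre of its grey 120 mm square foot, on the shelf. A 295 mm rod with a coil spring; a brass carriage (34 mm) slides on it. From it a 7 mm steel arm runs to the stand's -x, falling 12 mm to the dip 100 mm from the rod, then rises to its tip, 126 mm from the rod, top 14 mm above the dip. Scale plate behind the rod (+x); nothing above the arm.
- saddle (a point): Bottom of the dip of the hook, on the upper side of the steel arm: 100 mm from the rod toward the stand's -x, 215 mm above the shelf when empty; moves down with the hook. Its axes are the stand's: the tip points to -x. The hanging sleeve's opening must look along this x.
- hook (a joint): How far the hook has dipped, m: 0 when empty, growing downward, end stop at 0.085. Sprung at 150 N/m (it dips 6.5 mm per newton, 13 to 56 mm under the sleeve), lightly damped: it bobs for a second or two after a disturbance.
- level: Bystander: brass bubble level 75 x 22 x 22 mm with a green vial; origin under its centre.
- collar: Bystander: steel locking collar, 42 mm across, 14 mm high; origin under its centre.
- standoff: Bystander: white porcelain ribbed standoff, 32 mm across, 48 mm tall; origin under its centre.
- washers: Bystander: stack of copper washers, 34 mm across, 15 mm high; origin under its centre.
- driver: Bystander: screwdriver lying at the left of the shelf.
Mind the look-alikes: they are no part of the job. Leave any red look-alike of the sleeve alone. What is shaped like the clip but pink is not meant.

How it is judged:
By the outcome, as a careful person would: the job done as asked, in the order asked, and still so for the second after the job is handed in, with the robot touching nothing.
It also fails if it takes over 64 s, if anything falls off the work surface, if the arm or the gripper's body presses on something with over 40 N, if the wrist force passes 120 N, or if a joint passes its speed limit or range.

### The arm

A 6-joint arm with a two-finger parallel gripper is mounted at the origin on the work surface. World frame = base frame: x ahead of the robot, y to its left, z up, the work surface at z = 0. Lengths are in m, angles in degrees, forces in N, time in s.
With the tool pointing down it reaches from about 0.4 to 0.825 m from the base axis. Payload 7 kg.
Tool frame: the origin (TCP) lies at the very end of the fingers, on their centre line; the grasp point (between the pads) lies 19 mm behind it; x points along the fingers, y is the direction in which the jaws open and shut, and the axes are right-handed (so a half turn about x gives the same grasp; the last joint's range is limited). The gripper opens to 88 mm and grips with 3 to 60 N. Pads are 19 mm wide; open, the fingers measure 130 mm over their backs; the gripper's body (78 mm by 193 mm) begins 47 mm behind the grasp point.
Start: joints at [-54.941, 20.546, 0.682, 0, -70.136, -16.507], TCP at [0.215, -0.64, 0.227] pointing down, gripper open.
Joint ranges: [-176.03, 176.03], [-82.01, 121.73], [-58.28, 71.71], [-173.87, 95.51], [-174.79, -0.11], [-173.66, 173.66]. Speed limits (degrees/s): [136.94, 136.94, 172.46, 180, 180, 180].

### API

Orientations are given as [roll, pitch, yaw] about the fixed x, y, z axes, in that order (R = Rz(yaw) Ry(pitch) Rx(roll)).
In Python, from plant import monitor, eyes, ticket gives the robot as it stands. The module is installed in compiled form; this text tells all that it offers.
- The arm moves only by the shell command python3 -m crank 'ROWS'. ROWS is JSON, a list of rows, each an object with "linear": the shift along the world's x, y, z in units of 60 mm (1.0 is 60 mm), a list of three; "rot": the turn, a rotation vector about the world's x, y, z in units of 5 degrees (1.0 is 5 degrees), a list of three; "hand": the opening, from 0 (shut) to 1 (fully open). In form: [{"linear": [tx, ty, tz], "rot": [ax, ay, az], "hand": hand}, ...]. A call has 1 to 20 rows; each row shifts and turns the pose as measured when the row begins; what a row does not reach is not made up. A row lasts 1/8 s, in which the tool goes at most 62.5 mm and 10.7 degrees, less where a joint would pass 70% of its speed; a pose out of reach is approached as far as the arm can. A call is refused whole if a number of a shift passes 1 or a number of a turn 1, either way. A call with a gripper value outside its range is refused whole. The fingers move at their own pace and stop on an object; the grip force is fixed at half the most. Time passes only in rows, so rows that do not move let the fingers close. It gives the time, the measured TCP pose, the force and the opening at its end, in the units of the state.
- monitor.get_obs(): the state, without advancing time (a new reading comes with each control period).
- eyes.snapshot(name): name is "scene" or "top"; returns a dict with "image" (400x640x3 uint8, red, green, blue), "depth" (400x640 float32, m along the optical axis (not along the pixel's ray), 0 where there is no reading), "K" (3x3 intrinsics, pixels), "camera_from_world" (4x4, takes a point from world to camera coordinates). Camera axes: x right, y up, looking along -z (the intrinsics and any distortion apply to the point x, -y, -z); pixel columns grow to the right and rows downward; lengths in m; the calibration is good to about 2 mm. A picture is of the moment at which its call begins.
- ticket.close_job(): hands the job in, once; it reports no verdict.
The state is a dict: "clock": time; "joint_pos": joint angles; "qvel": joint speeds; "tau": joint torques, N m; "tool_pos": TCP position; "orientation": TCP orientation; "force": force on the tool from outside, world axes, zero at the start; "moment": the same for the moment, N m; "opening": finger opening in m.
Only numpy, scipy, OpenCV 4.12 (cv2) and the standard library are available. Lean on these libraries where they do the work, as an engineer would, in place of code of your own. Each camera call takes 0.05 s, during which the arm holds its last target.

## Working session

There is one attempt and no reset: what is moved stays moved. The work goes in short steps, Python scripts to look and compute and a shell command to move; the robot and the scene stay as the last step left them, time stands still between calls to the robot, and variables do not carry over. Pictures are saved under pics/ and viewed, and the job is handed in when it is done.

```bash
mkdir -p pics; cat > h.py <<'E'
from plant import monitor, eyes, ticket
import numpy as np, cv2
def snap(name,fn=None):
    s=eyes.snapshot(name)
    if fn: cv2.imwrite('pics/'+fn,cv2.cvtColor(s['image'],cv2.COLOR_RGB2BGR))
    return s
def ray(s,u,v):
    K=s['K'];T=np.linalg.inv(s['camera_from_world'])
    d=np.array([(u-K[0,2])/K[0,0],-(v-K[1,2])/K[1,1],-1.])
    return T[:3,3],T[:3,:3]@d
def onz(s,u,v,z):
    o,d=ray(s,u,v);t=(z-o[2])/d[2];return o+t*d
def pt(s,u,v):
    o,d=ray(s,u,v);return o+d*s['depth'][int(v),int(u)]
def proj(s,p):
    c=s['camera_from_world']@np.r_[p,1];K=s['K'];return K[0,2]+K[0,0]*c[0]/-c[2],K[1,2]+K[1,1]*c[1]/c[2]
def cloud(s):
    K=s['K'];T=np.linalg.inv(s['camera_from_world']);v,u=np.mgrid[0:400,0:640];z=s['depth']
    c=np.stack([(u-K[0,2])/K[0,0]*z,-(v-K[1,2])/K[1,1]*z,-z],-1)
    return c@T[:3,:3].T+T[:3,3]
E
python3 - <<'E'
from h import *
print(monitor.get_obs())
for n in('scene','top'):
    s=snap(n,n+'0.png');np.savez(n+'0.npz',**s);print(s['K'],s['camera_from_world'])
E
```

```text
{'clock': 0.0, 'joint_pos': array([-5.49397425e+01,  2.05903439e+01,  6.35143931e-01, -1.96728072e-02,
       -7.01358470e+01, -1.65069022e+01]), 'qvel': array([ 0.07102989,  0.0330848 , -0.0059966 ,  0.02071043,  0.08812959,
        0.02712057]), 'tau': array([ 1.39874439e-03, -5.82722354e+01,  2.93060035e+01,  6.99756235e+00,
        7.08594176e-03, -2.12913192e-04]), 'tool_pos': array([ 0.21459988, -0.63947465,  0.22564682]), 'orientation': array([ 95.02641448,  89.90709308, 113.57307045]), 'force': array([ 0.04216022, -0.8998421 , -0.25306982]), 'moment': array([-0.01511843, -0.06177635, -0.00236513]), 'opening': 0.08765520505721876}
[[486.47793984   0.         316.4102595 ]
 [  0.         486.47793984 200.08688318]
 [  0.           0.           1.        ]] [[ 0.83777535  0.54577427  0.01621405 -0.4691326 ]
 [-0.46413229  0.69618365  0.54763998  0.16908126]
 [ 0.28759985 -0.46632474  0.83655697 -1.4547707 ]
 [ 0.          0.          0.          1.        ]]
[[393.79430575   0.         319.72875213]
 [  0.         393.79430575 201.25921728]
 [  0.           0.           1.        ]] [[-9.06361008e-02 -9.95883689e-01 -8.80871507e-04  7.02858492e-02]
 [ 9.70074891e-01 -8.84872184e-02  2.26107759e-01 -5.66556549e-01]
 [-2.25254975e-01  1.96390143e-02  9.74101897e-01 -1.10560609e+00]
 [ 0.00000000e+00  0.00000000e+00  0.00000000e+00  1.00000000e+00]]
```

View pics/scene0.png

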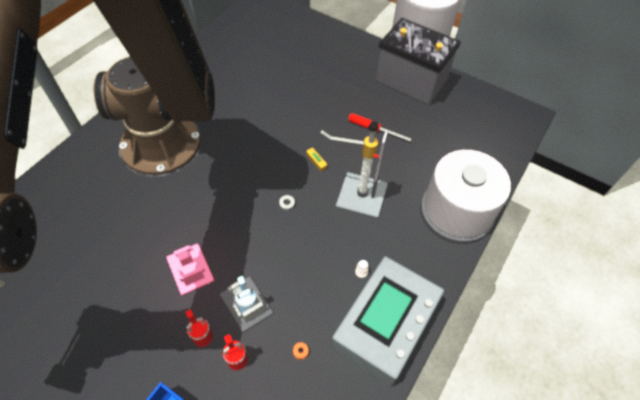

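View pics/top0.png

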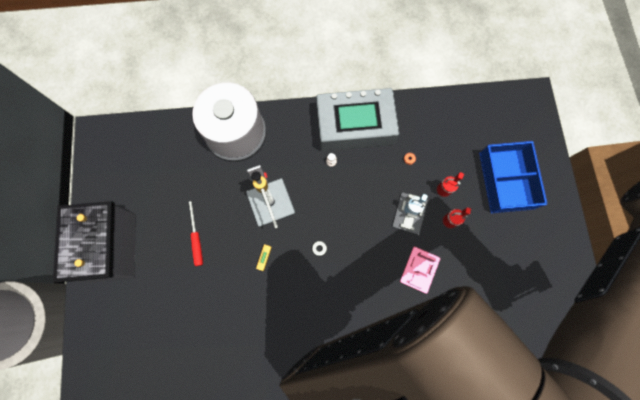

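The pale blue sleeve stands in the grey clip at scene (246,295) and top (412,208). The red look-alikes are at scene (198,330) and (234,352), and the pink clip is at (190,265). The stand is at scene (365,165) and top (268,195). I'll confirm the sleeve in an enlarged crop.

```bash
python3 - <<'E'
import cv2,numpy as np
a=cv2.imread('pics/scene0.png');b=cv2.imread('pics/top0.png')
f=lambda im,x,y,w,h:cv2.resize(im[y:y+h,x:x+w],(400,300),interpolation=cv2.INTER_CUBIC)
cv2.imwrite('pics/crop0.png',np.vstack([np.hstack([f(a,206,255,80,80*3//4),f(a,310,115,120,90)]),np.hstack([f(b,380,180,80,60),f(b,230,155,80,60)])]))
E
```

```text
(no output)
```

View pics/crop0.png

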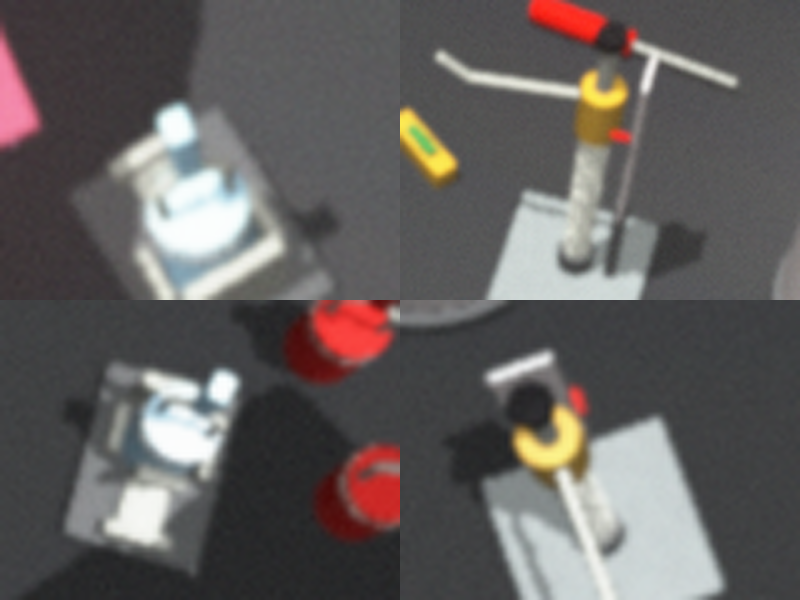

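The crop confirms it: a pale blue body with a steel bail, sitting in the grey steel clip. Next I measure from depth.

```bash
python3 - <<'E'
from h import *
S={n:dict(np.load(n+'0.npz')) for n in('scene','top')}
for n,(x,y,w,h) in (('scene',(206,255,80,80)),('top',(380,180,70,60))):
    s=S[n];P=cloud(s);im=s['image'].astype(int)
    sub=P[y:y+h,x:x+w].reshape(-1,3);c=im[y:y+h,x:x+w].reshape(-1,3)
    blue=(c[:,2]-c[:,0]>15)&(c[:,2]>110)
    for lo,hi in((.005,.02),(.05,.063),(.063,.07),(.072,.085),(.09,.12),(.12,.15),(.15,.163),(.163,.18)):
        m=(sub[:,2]>lo)&(sub[:,2]<hi);q=sub[m];
        if m.sum(): print(n,lo,m.sum(),'mean',q.mean(0).round(4),'min',q.min(0).round(3),'max',q.max(0).round(3),'blue',(m&blue).sum())
# foot & arm
s=S['scene'];P=cloud(s)
for u,v in((323,132),(333,138),(345,140),(360,142),(371,141)): print((u,v),P[v,u].round(4))
s=S['top'];P=cloud(s)
for u,v in((262,190),(266,200),(270,212),(273,220),(276,226),(258,180)): print((u,v),P[v,u].round(4))
E
```

```text
scene 0.005 933 mean [ 0.5152 -0.2622  0.0088] min [ 0.375 -0.361  0.005] max [ 0.635 -0.134  0.02 ] blue 8
scene 0.05 146 mean [ 0.5458 -0.2792  0.0552] min [ 0.497 -0.377  0.05 ] max [ 0.573 -0.246  0.063] blue 20
scene 0.063 30 mean [ 0.5343 -0.3055  0.0665] min [ 0.497 -0.374  0.063] max [ 0.558 -0.257  0.07 ] blue 12
scene 0.072 248 mean [ 0.539  -0.2669  0.0778] min [ 0.502 -0.369  0.072] max [ 0.558 -0.241  0.084] blue 70
scene 0.09 49 mean [ 0.536  -0.2629  0.1076] min [ 0.524 -0.279  0.091] max [ 0.547 -0.247  0.12 ] blue 9
scene 0.12 28 mean [ 0.5408 -0.2667  0.137 ] min [ 0.534 -0.27   0.125] max [ 0.544 -0.261  0.15 ] blue 25
scene 0.15 16 mean [ 0.5394 -0.2664  0.1567] min [ 0.529 -0.271  0.15 ] max [ 0.544 -0.261  0.163] blue 14
scene 0.163 40 mean [ 0.5356 -0.2629  0.1659] min [ 0.526 -0.271  0.163] max [ 0.543 -0.255  0.17 ] blue 12
top 0.005 597 mean [ 0.5129 -0.2597  0.0095] min [ 0.437 -0.383  0.005] max [ 0.628 -0.173  0.02 ] blue 2
top 0.05 85 mean [ 0.5353 -0.2895  0.0557] min [ 0.476 -0.37   0.05 ] max [ 0.591 -0.235  0.062] blue 8
top 0.063 67 mean [ 0.5647 -0
[... 275 characters left out ...]
119] blue 5
top 0.12 18 mean [ 0.5311 -0.2577  0.135 ] min [ 0.524 -0.263  0.121] max [ 0.541 -0.254  0.149] blue 14
top 0.15 12 mean [ 0.5304 -0.2577  0.1565] min [ 0.525 -0.262  0.15 ] max [ 0.541 -0.254  0.162] blue 10
top 0.163 22 mean [ 0.5325 -0.2616  0.1659] min [ 0.525 -0.268  0.163] max [ 0.539 -0.255  0.169] blue 4
(323, 132) [0.4842 0.139  0.2288]
(333, 138) [0.5082 0.1482 0.2131]
(345, 140) [0.539  0.1533 0.2208]
(360, 142) [0.574  0.1653 0.2247]
(371, 141) [0.6013 0.1666 0.2451]
(262, 190) [0.5766 0.167  0.2253]
(266, 200) [0.5501 0.1587 0.2221]
(270, 212) [0.5188 0.151  0.2173]
(273, 220) [0.4979 0.1449 0.2147]
(276, 226) [0.4797 0.1372 0.2262]
(258, 180) [0.5842 0.1667 0.2915]
```

```bash
python3 - <<'E'
from h import *
S={n:dict(np.load(n+'0.npz')) for n in('scene','top')}
def pca(q):
    m=q.mean(0);w,v=np.linalg.eigh(np.cov((q-m).T));d=v[:,-1];return m.round(4),np.degrees(np.arctan2(d[1],d[0])).round(1),np.sqrt(w).round(4)
allb=[];allg=[];alltop=[];P2=[];armp=[]
for n in S:
    P=cloud(S[n]).reshape(-1,3)
    r=np.hypot(P[:,0]-.5335,P[:,1]+.262)
    b=P[(r<.024)&(P[:,2]>.09)&(P[:,2]<.118)];g=P[(r<.02)&(P[:,2]>.1635)&(P[:,2]<.1685)]
    bt=P[(r<.03)&(P[:,2]>.0755)&(P[:,2]<.081)]
    print(n,'bail',len(b),pca(b[:,:2]));print(b[np.argsort(b[:,1])].round(4)[::3].tolist())
    print('gript',len(g),cv2.minAreaRect(g[:,:2].astype(np.float32)*1000),pca(g[:,:2]))
    print('bodytop',len(bt),cv2.minEnclosingCircle(bt[:,:2].astype(np.float32)*1000))
    fl=P[(np.abs(P[:,0]-.51)<.1)&(np.abs(P[:,1]+.26)<.075)&(P[:,2]>.0065)&(P[:,2]<.0095)&(np.hypot(P[:,0]-.5,P[:,1]+.34)>.0)]
    print('floor',cv2.minAreaRect(fl[:,:2].astype(np.float32)*1000))
    arm=P[(P[:,0]>.47)&(P[:,0]<.585)&(P[:,1]>.12)&(P[:,1]<.19)&(P[:,2]>.205)&(P[:,2]<.235)]
    print('arm',len(arm),pca(arm[:,:2]))
    a=arm[np.argsort(arm[:,0])];print(a[::max(1,len(a)//14)].round(4).tolist())
    car=P[(P[:,0]>.56)&(P[:,0]<.64)&(P[:,1]>.13)&(P[:,1]<.21)]
    for lo in np.arange(.19,.32,.01):
        q=car[(car[:,2]>lo)&(car[:,2]<lo+.01)]
        if len(q): print(round(lo,3),len(q),q.mean(0).round(4),q.min(0).round(3),q.max(0).round(3))
    ft=P[(P[:,0]>.48)&(P[:,0]<.72)&(P[:,1]>.06)&(P[:,1]<.27)&(P[:,2]>.005)&(P[:,2]<.02)]
    print('foot z',np.median(ft[:,2]),cv2.minAreaRect(ft[:,:2].astype(np.float32)*1000))
E
```

```text
scene bail 47 (array([ 0.5361, -0.2626]), np.float64(57.6), array([0.0018, 0.0144]))
[[0.5273, -0.2794, 0.0959], [0.5265, -0.278, 0.0978], [0.5278, -0.2774, 0.1099], [0.527, -0.276, 0.1117], [0.5295, -0.2753, 0.1137], [0.5285, -0.2738, 0.115], [0.5321, -0.2712, 0.1146], [0.5301, -0.2682, 0.1172], [0.5422, -0.2555, 0.1136], [0.5431, -0.2535, 0.1108], [0.5426, -0.2524, 0.1137], [0.5428, -0.2519, 0.0957], [0.5437, -0.2506, 0.1115], [0.5455, -0.2499, 0.1068], [0.546, -0.2489, 0.094], [0.5444, -0.2483, 0.108]]
gript 37 ((535.2365112304688, -262.5353088378906), (11.321714401245117, 16.19686508178711), 54.45450973510742) (array([ 0.5354, -0.263 ]), np.float64(147.0), array([0.0034, 0.0048]))
bodytop 186 ((535.6322631835938, -262.8616027832031), 22.505836486816406)
floor ((509.46380615234375, -259.8888854980469), (196.70262145996094, 120.78636169433594), 3.342747688293457)
arm 133 (array([0.5319, 0.1517]), np.float64(-163.8), array([0.0025, 0.0327]))
[[0.4794, 0.1378, 0.2232], [0.4851, 0.138, 0.2229], [0.4926, 0.1398, 0.2223], [0.4994, 0.1387, 0.2165], [0.5065, 0.1411, 0.2189], [0.515, 0.146
[... 2514 characters left out ...]
08]
0.21 28 [0.6    0.1657 0.215 ] [0.562 0.156 0.21 ] [0.628 0.186 0.22 ]
0.22 36 [0.5813 0.1661 0.2239] [0.561 0.156 0.221] [0.628 0.195 0.23 ]
0.23 96 [0.5933 0.171  0.2357] [0.579 0.156 0.23 ] [0.628 0.196 0.24 ]
0.24 23 [0.6134 0.1762 0.2455] [0.589 0.164 0.24 ] [0.628 0.195 0.25 ]
0.25 23 [0.6195 0.178  0.2552] [0.59  0.165 0.25 ] [0.629 0.196 0.26 ]
0.26 31 [0.6141 0.1781 0.2629] [0.588 0.166 0.26 ] [0.63  0.197 0.268]
0.28 4 [0.5885 0.1682 0.2879] [0.585 0.162 0.285] [0.592 0.179 0.29 ]
0.29 75 [0.5947 0.1718 0.2943] [0.584 0.161 0.291] [0.607 0.183 0.299]
foot z 0.0115977085784571 ((599.4764404296875, 163.78338623046875), (215.70791625976562, 205.14259338378906), 0.9399756193161011)
```

```bash
cat >> h.py <<'E'
from scipy.spatial.transform import Rotation as Ro
def st(yt=None):
    o=monitor.get_obs();R=Ro.from_euler('xyz',o['orientation'],degrees=True).as_matrix()
    x,y=R[:,0],R[:,1]
    yaw=np.degrees(np.arctan2(y[1],y[0]))
    print('t%.2f'%o['clock'],'tcp',o['tool_pos'].round(4),'x',x.round(4),'yyaw %.2f'%yaw,'F',o['force'].round(2),'M',o['moment'].round(2),'open %.4f'%o['opening'],'q6 %.1f'%o['joint_pos'][5])
    if yt is not None:
        # rotation to tool down with jaw yaw yt (mod 180)
        d=(yt-yaw+90)%180-90; a=np.radians(yaw+d)
        yy=np.array([np.cos(a),np.sin(a),0]);xx=np.array([0,0,-1.]);T=np.stack([xx,yy,np.cross(xx,yy)],1)
        print('rot units',(np.degrees(Ro.from_matrix(T@R.T).as_rotvec())/5).round(3))
    return o
def tri(sa,pa,sb,pb):
    A=[];b=[]
    o1,d1=ray(sa,*pa);o2,d2=ray(sb,*pb)
    t=np.linalg.lstsq(np.stack([d1,-d2],1),o2-o1,rcond=None)[0]
    p,q=o1+t[0]*d1,o2+t[1]*d2;return (p+q)/2,np.linalg.norm(p-q)
E
python3 - <<'E'
from h import *
st(57.6)
S={n:dict(np.load(n+'0.npz')) for n in('scene','top')}
p=np.array([.5344,-.262])
for n in S:
    s=S[n];hsv=cv2.cvtColor(s['image'],cv2.COLOR_RGB2HSV)
    P=cloud(s);m=((hsv[...,0]<8)|(hsv[...,0]>172))&(hsv[...,1]>150)
    N,l,stt,c=cv2.connectedComponentsWithStats(m.astype(np.uint8))
    for i in range(1,N):
        if stt[i,4]>40:
            q=P[l==i];print(n,c[i].round(0),q[:,:2].mean(0).round(3),q.max(0).round(3),q.min(0).round(3))
a,b=S['scene'],S['top']
f=lambda im,x,y,w,h:cv2.resize(im[y:y+h,x:x+w],(400,300),interpolation=cv2.INTER_CUBIC)
im=np.hstack([f(a['image'],315,120,40,30),f(b['image'],250,203,40,30)])
cv2.imwrite('pics/crop1.png',im[...,::-1])
for n in S:
  for r in ([.501,.1425,.215],[.476,.135,.229]): print(n,np.round(proj(S[n],np.array(r)),1))
E
```

```text
t0.10 tcp [ 0.2146 -0.6395  0.2258] x [-6.0e-04  1.3e-03 -1.0e+00] yyaw 108.55 F [0.47 0.06 0.16] M [ 0.   -0.06  0.  ] open 0.0878 q6 -16.5
rot units [-1.700e-02  1.000e-03 -1.019e+01]
scene [359. 120.] [0.459 0.396] [0.59  0.437 0.296] [ 0.411  0.165 -0.004]
scene [196. 325.] [ 0.496 -0.381] [ 0.89  -0.342  1.132] [ 0.414 -0.54  -0.002]
scene [204. 340.] [ 0.509 -0.387] [ 0.89  -0.361  1.132] [ 0.485 -0.54   0.002]
scene [233. 349.] [ 0.588 -0.374] [ 0.611 -0.338  0.164] [ 0.529 -0.397 -0.003]
scene [239. 365.] [ 0.612 -0.388] [ 0.89  -0.362  1.132] [ 0.588 -0.54   0.01 ]
top [449. 185.] [ 0.585 -0.37 ] [ 0.64  -0.35   0.159] [ 0.564 -0.445 -0.004]
top [456. 217.] [ 0.482 -0.368] [0.523 0.042 1.205] [ 0.307 -0.447 -0.002]
top [196. 249.] [0.468 0.401] [0.523 0.427 0.029] [ 0.42   0.386 -0.005]
scene [329.4 137.7]
scene [319.3 131.5]
top [273.9 218.7]
top [276.8 227.2]
```

View pics/crop1.png

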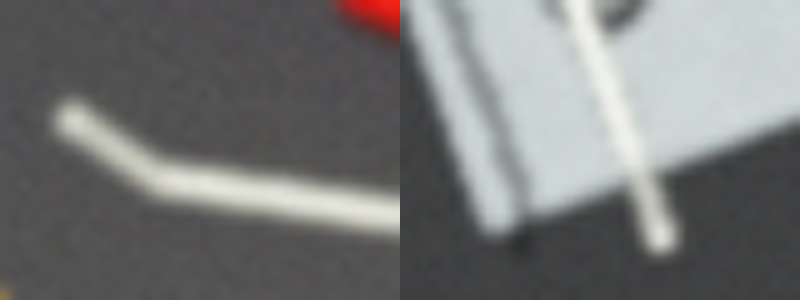

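The left panel shows the hook's dip at scene (330.3,137.6) and its tip at (321.9,131.5). In the right panel the tip is at top (275.8,226.2).

```bash
python3 - <<'E'
from h import *
S={n:dict(np.load(n+'0.npz')) for n in('scene','top')}
print(tri(S['scene'],(321.6,131.2),S['top'],(275.7,226.3)))
# dip centerline at z ~.2115 in scene
print(onz(S['scene'],330.3,137.6,.2115), onz(S['top'],273.4,218.5,.2115))
# arm line in top: centreline pixels at z~.217
for uv,z in(((269.2,208),.214),((271.8,214),.2125)): print(onz(S['top'],*uv,z))
# rod top: brass carriage yellow, black knob
for n in S:
    s=S[n];im=s['image'].astype(int);P=cloud(s)
    m=(im.max(2)<60)&(P[...,2]>.285)&(P[...,2]<.31)&(P[...,0]>.55)&(P[...,0]<.64)&(P[...,1]>.1)&(P[...,1]<.22)
    v,u=np.nonzero(m);print(n,'knob px',u.mean(),v.mean(),onz(s,u.mean(),v.mean(),.295))
    # grip top centre via blue+z
    r=np.hypot(P[...,0]-.5344,P[...,1]+.262);m=(r<.02)&(P[...,2]>.1635);v,u=np.nonzero(m);print('grip',onz(s,u.mean(),v.mean(),.166))
E
```

```text
(array([0.47930201, 0.13846088, 0.22870554]), np.float64(0.002078079843771644))
[0.5012607  0.14672988 0.2115    ] [0.50229151 0.1439782  0.2115    ]
[0.53020009 0.15272566 0.214     ]
[0.51419528 0.14721505 0.2125    ]
scene knob px 373.0408163265306 126.6734693877551 [0.60038475 0.16660022 0.295     ]
grip [ 0.53542749 -0.26276158  0.166     ]
top knob px 255.41935483870967 175.75806451612902 [0.59427904 0.17180541 0.295     ]
grip [ 0.53267412 -0.2618764   0.166     ]
```

```bash
python3 -m crank '[{"linear":[0.48,0.57,0.03],"rot":[0,0,-0.93],"hand":0.5},{"linear":[0.48,0.57,0.03],"rot":[0,0,-0.93],"hand":0.5},{"linear":[0.48,0.57,0.03],"rot":[0,0,-0.93],"hand":0.5},{"linear":[0.48,0.57,0.03],"rot":[0,0,-0.93],"hand":0.5},{"linear":[0.48,0.57,0.03],"rot":[0,0,-0.93],"hand":0.5},{"linear":[0.48,0.57,0.03],"rot":[0,0,-0.93],"hand":0.5},{"linear":[0.48,0.57,0.03],"rot":[0,0,-0.93],"hand":0.5},{"linear":[0.48,0.57,0.03],"rot":[0,0,-0.93],"hand":0.5},{"linear":[0.48,0.57,0.03],"rot":[0,0,-0.93],"hand":0.5},{"linear":[0.48,0.57,0.03],"rot":[0,0,-0.93],"hand":0.5},{"linear":[0,0,0],"rot":[0,0,0],"hand":0.5},{"linear":[0,0,0],"rot":[0,0,0],"hand":0.5}]'
python3 - <<'E'
from h import *
o=st(57.6);print(((np.array([.534,-.262,.19])-o['tool_pos'])/.06).round(3))
E
```

```text
clock: 1.6
tool_pos: [0.5076, -0.2839, 0.2385]
orientation: [135.1, 89.4, 105.5]
force: [-0.5, 0.3, -0.4]
opening: 0.0438
t1.60 tcp [ 0.5076 -0.2839  0.2385] x [-0.0026  0.0095 -1.    ] yyaw 60.40 F [-0.51  0.29 -0.38] M [-0.08  0.04  0.01] open 0.0438 q6 -109.1
rot units [-0.109 -0.027 -0.561]
[ 0.44   0.365 -0.808]
```

```bash
python3 -m crank '[{"linear":[0.22,0.18,0],"rot":[-0.05,-0.01,-0.28],"hand":0.5},{"linear":[0.22,0.18,0],"rot":[-0.05,-0.01,-0.28],"hand":0.5},{"linear":[0,0,0],"rot":[0,0,0],"hand":0.5},{"linear":[0,0,0],"rot":[0,0,0],"hand":0.5}]'
python3 - <<'E'
from h import *
o=st(57.6);print(((np.array([.534,-.262,.133])-o['tool_pos'])/.06).round(3))
snap('scene','s1.png');snap('top','t1.png')
a=cv2.imread('pics/s1.png');b=cv2.imread('pics/t1.png')
f=lambda im,x,y,w,h:cv2.resize(im[y:y+h,x:x+w],(400,300),interpolation=cv2.INTER_CUBIC)
cv2.imwrite('pics/c1.png',np.hstack([f(a,190,240,120,90),f(b,360,150,120,90)]))
E
```

```text
clock: 2.1
tool_pos: [0.5316, -0.2649, 0.2377]
orientation: [-169.3, 89.8, 158.1]
force: [0.4, -0.9, 0.0]
opening: 0.0442
t2.10 tcp [ 0.5316 -0.2649  0.2377] x [-0.0025  0.001  -1.    ] yyaw 57.39 F [ 0.36 -0.93  0.01] M [-0.1  -0.01  0.07] open 0.0442 q6 -114.9
rot units [-0.011 -0.029  0.043]
[ 0.041  0.048 -1.746]
```

View pics/c1.png

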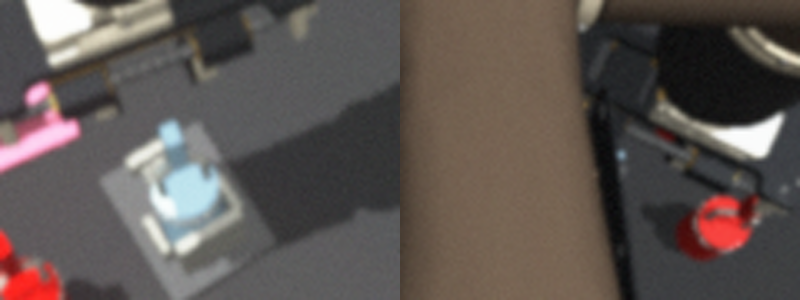

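The scene crop shows the fingers hovering up-left above the grip at scene (~240,280). The top view is blocked by the arm. I'll descend.

```bash
python3 -m crank '[{"linear":[0.03,0.04,-0.3],"rot":[-0.01,-0.03,0.04],"hand":0.5},{"linear":[0.02,0.02,-0.3],"rot":[0,0,0],"hand":0.5},{"linear":[0,0,-0.3],"rot":[0,0,0],"hand":0.5},{"linear":[0,0,-0.2],"rot":[0,0,0],"hand":0.5},{"linear":[0,0,0],"rot":[0,0,0],"hand":0.5}]'
python3 - <<'E'
from h import *
o=st(57.6);print(((np.array([.534,-.262,.133])-o['tool_pos'])/.06).round(3))
snap('scene','s2.png')
a=cv2.imread('pics/s2.png')
f=lambda im,x,y,w,h:cv2.resize(im[y:y+h,x:x+w],(800,600),interpolation=cv2.INTER_CUBIC)
cv2.imwrite('pics/c2.png',f(a,200,240,80,60))
E
```

```text
clock: 2.82
tool_pos: [0.5332, -0.2635, 0.1711]
orientation: [23.3, 89.9, -9.2]
force: [0.6, -0.1, -0.4]
opening: 0.0438
t2.83 tcp [ 0.5332 -0.2635  0.1711] x [ 2.3e-03 -4.0e-04 -1.0e+00] yyaw 57.47 F [ 0.64 -0.07 -0.41] M [-0.08  0.01 -0.04] open 0.0438 q6 -115.1
rot units [0.004 0.026 0.026]
[ 0.014  0.025 -0.635]
```

View pics/c2.png

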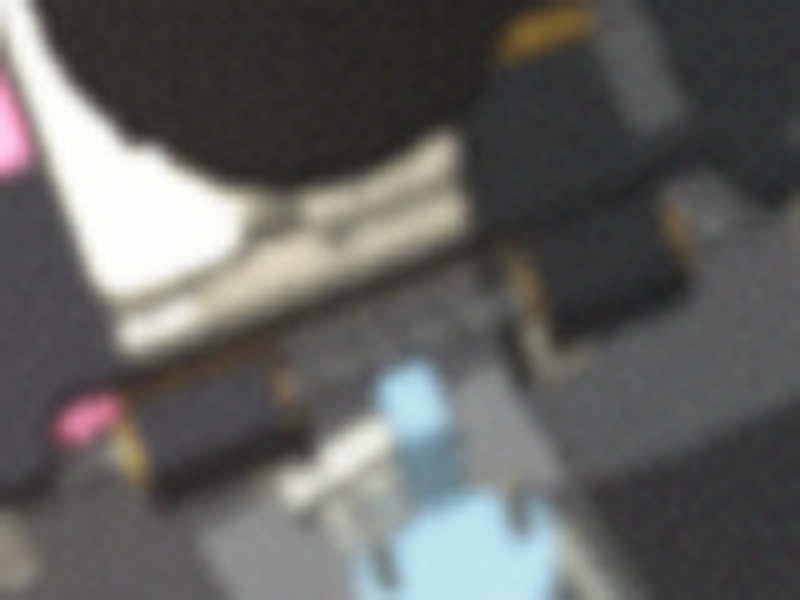

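The grip top at crop (410,390) is centred between the fingers at (220,440) and (580,300). I'll descend the rest and close.

```bash
python3 -m crank '[{"linear":[0.01,0.02,-0.2],"rot":[0,0.02,0.02],"hand":0.5},{"linear":[0,0,-0.2],"rot":[0,0,0],"hand":0.5},{"linear":[0,0,-0.2],"rot":[0,0,0],"hand":0.5},{"linear":[0,0,0],"rot":[0,0,0],"hand":0.5}]'
python3 - <<'E'
from h import *
o=st(57.6);print(((np.array([.534,-.262,.133])-o['tool_pos'])/.06).round(3))
E
```

```text
clock: 3.38
tool_pos: [0.5346, -0.2624, 0.1343]
orientation: [13.7, 89.8, -18.7]
force: [0.1, 0.0, 0.3]
opening: 0.0437
t3.38 tcp [ 0.5346 -0.2624  0.1343] x [ 0.0029 -0.001  -1.    ] yyaw 57.59 F [0.07 0.05 0.29] M [-0.05 -0.01 -0.02] open 0.0437 q6 -115.1
rot units [0.011 0.033 0.001]
[-0.01   0.007 -0.022]
```

```bash
python3 -m crank '[{"linear":[0,0,0],"rot":[0,0.03,0],"hand":0.25},{"linear":[0,0,0],"rot":[0,0,0],"hand":0.2},{"linear":[0,0,0],"rot":[0,0,0],"hand":0},{"linear":[0,0,0],"rot":[0,0,0],"hand":0},{"linear":[0,0,0],"rot":[0,0,0],"hand":0},{"linear":[0,0,0],"rot":[0,0,0],"hand":0}]'
python3 - <<'E'
from h import *
o=st(57.6)
E
```

```text
clock: 4.12
tool_pos: [0.5348, -0.2631, 0.1351]
orientation: [-41.2, 89.9, -73.6]
force: [0.3, -1.7, -0.2]
opening: 0.0119
t4.12 tcp [ 0.5348 -0.2631  0.1351] x [ 6.e-04 -2.e-03 -1.e+00] yyaw 57.60 F [ 0.25 -1.7  -0.17] M [-0.46 -0.02  0.01] open 0.0119 q6 -115.1
rot units [ 0.023  0.007 -0.001]
```

```bash
python3 -m crank '[{"linear":[0,0,0.08],"rot":[0.02,0,0],"hand":0},{"linear":[0,0,0.1],"rot":[0,0,0],"hand":0},{"linear":[0,0,0.12],"rot":[0,0,0],"hand":0},{"linear":[0,0,0.12],"rot":[0,0,0],"hand":0},{"linear":[0,0,0.12],"rot":[0,0,0],"hand":0},{"linear":[0,0,0.12],"rot":[0,0,0],"hand":0},{"linear":[0,0,0.12],"rot":[0,0,0],"hand":0}]'
python3 - <<'E'
from h import *
o=st(57.6)
E
```

```text
clock: 5.0
tool_pos: [0.5345, -0.2621, 0.1832]
orientation: [143.2, 89.9, 110.8]
force: [-0.2, 0.0, -5.4]
opening: 0.0119
t5.00 tcp [ 0.5345 -0.2621  0.1832] x [-7.0e-04  1.8e-03 -1.0e+00] yyaw 57.57 F [-0.15  0.05 -5.39] M [0.01 0.05 0.02] open 0.0119 q6 -115.0
rot units [-0.021 -0.008  0.006]
```

```bash
python3 -m crank '[{"linear":[0,0,0.15],"rot":[0,0,0],"hand":0},{"linear":[0,0,0.2],"rot":[0,0,0],"hand":0},{"linear":[0,0,0.25],"rot":[0,0,0],"hand":0},{"linear":[0,0,0.25],"rot":[0,0,0],"hand":0},{"linear":[0,0,0.25],"rot":[0,0,0],"hand":0},{"linear":[0,0,0.15],"rot":[0,0,0],"hand":0},{"linear":[0,0,0],"rot":[0,0,0],"hand":0},{"linear":[0,0,0],"rot":[0,0,0],"hand":0}]'
python3 - <<'E'
from h import *
o=st(57.6)
s=snap('scene','s3.png')
a=cv2.imread('pics/s3.png')
cv2.imwrite('pics/c3.png',cv2.resize(a[200:350,150:350],(800,600),interpolation=cv2.INTER_CUBIC))
F=[]
for i in range(6): eyes.snapshot('top');F.append(monitor.get_obs()['force'])
print(np.mean(F,0),np.std(F,0));print(((np.array([.415,.118,.258])-o['tool_pos'])/.06).round(3));st(106.8)
E
```

```text
clock: 6.0
tool_pos: [0.5334, -0.2618, 0.2646]
orientation: [144.7, 89.9, 112.2]
force: [-0.1, 0.3, -5.8]
opening: 0.012
t6.00 tcp [ 0.5334 -0.2618  0.2646] x [-9.0e-04  2.3e-03 -1.0e+00] yyaw 57.56 F [-0.08  0.33 -5.77] M [-0.07  0.01 -0.01] open 0.0120 q6 -115.0
rot units [-0.026 -0.011  0.009]
[ 0.07286138 -0.07967523 -5.25188385] [0.5752354  0.09113022 0.41651925]
[-1.973  6.33  -0.11 ]
t6.35 tcp [ 0.5336 -0.2619  0.2647] x [-9.e-04  2.e-03 -1.e+00] yyaw 57.56 F [-0.58  0.02 -4.76] M [-0.09 -0.03  0.06] open 0.0117 q6 -115.0
rot units [-0.017 -0.019  9.849]
```

View pics/c3.png

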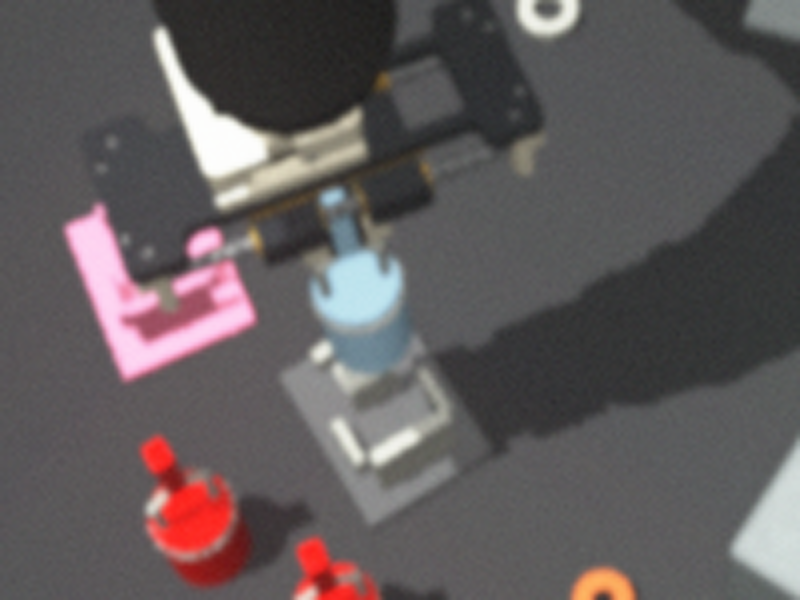

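Sleeve drawn cleanly out, upright in the grip (crop (355,310)), with the clip empty below. It weighs about 5.3 N, so I expect a dip of about 35 mm. I'll carry it to a staging point off the hook's tip.

```bash
python3 -m crank '[{"linear":[-0.1,0.2,0],"rot":[0,0,0.4],"hand":0},{"linear":[-0.15,0.4,0],"rot":[0,0,0.7],"hand":0},{"linear":[-0.15,0.5,0],"rot":[0,0,0.75],"hand":0},{"linear":[-0.15,0.5,0],"rot":[0,0,0.75],"hand":0},{"linear":[-0.15,0.5,0],"rot":[0,0,0.75],"hand":0},{"linear":[-0.15,0.5,0],"rot":[0,0,0.75],"hand":0},{"linear":[-0.15,0.5,0],"rot":[0,0,0.75],"hand":0},{"linear":[-0.15,0.5,0],"rot":[0,0,0.75],"hand":0},{"linear":[-0.15,0.5,0],"rot":[0,0,0.75],"hand":0},{"linear":[-0.1,0.5,0],"rot":[0,0,0.75],"hand":0},{"linear":[-0.05,0.5,0],"rot":[0,0,0.75],"hand":0},{"linear":[0,0.4,0],"rot":[0,0,0.7],"hand":0},{"linear":[0,0.2,0],"rot":[0,0,0.3],"hand":0},{"linear":[0,0,0],"rot":[0,0,0],"hand":0},{"linear":[0,0,0],"rot":[0,0,0],"hand":0}]'
python3 - <<'E'
from h import *
o=st(106.8)
print(((np.array([.444,.1265,.256])-o['tool_pos'])/.06).round(3))
E
```

```text
clock: 8.22
tool_pos: [0.4359, 0.0931, 0.2653]
orientation: [73.2, 89.7, 87.3]
force: [-0.2, -1.0, -6.3]
opening: 0.0121
t8.22 tcp [0.4359 0.0931 0.2653] x [ 2.e-04  5.e-03 -1.e+00] yyaw 104.13 F [-0.25 -0.96 -6.28] M [-0.09 -0.01 -0.07] open 0.0121 q6 -113.1
rot units [-0.058  0.001  0.534]
[ 0.136  0.556 -0.154]
```

```bash
python3 -m crank '[{"linear":[0.05,0.2,-0.05],"rot":[-0.02,0,0.25],"hand":0},{"linear":[0.05,0.2,-0.05],"rot":[-0.02,0,0.2],"hand":0},{"linear":[0.03,0.15,-0.05],"rot":[-0.02,0,0.09],"hand":0},{"linear":[0,0,0],"rot":[0,0,0],"hand":0},{"linear":[0,0,0],"rot":[0,0,0],"hand":0}]'
python3 - <<'E'
from h import *
o=st(106.8)
print(((np.array([.444,.1265,.256])-o['tool_pos'])/.06).round(3))
a=snap('scene','s4.png');b=snap('top','t4.png')
np.savez('scene4.npz',**a);np.savez('top4.npz',**b)
f=lambda im,x,y,w,h:cv2.resize(im[y:y+h,x:x+w],(400,300),interpolation=cv2.INTER_CUBIC)
cv2.imwrite('pics/c4.png',np.hstack([f(a['image'],280,100,120,90),f(b['image'],220,160,120,90)])[...,::-1])
E
```

```text
clock: 8.85
tool_pos: [0.4443, 0.1273, 0.2551]
orientation: [-134.5, 89.9, -117.6]
force: [-0.1, 0.3, -5.1]
opening: 0.0119
t8.85 tcp [0.4443 0.1273 0.2551] x [-8.0e-04 -1.5e-03 -1.0e+00] yyaw 106.88 F [-0.12  0.27 -5.15] M [ 0.01 -0.07 -0.01] open 0.0119 q6 -113.7
rot units [ 0.017 -0.009 -0.015]
[-0.005 -0.013  0.015]
```

View pics/c4.png

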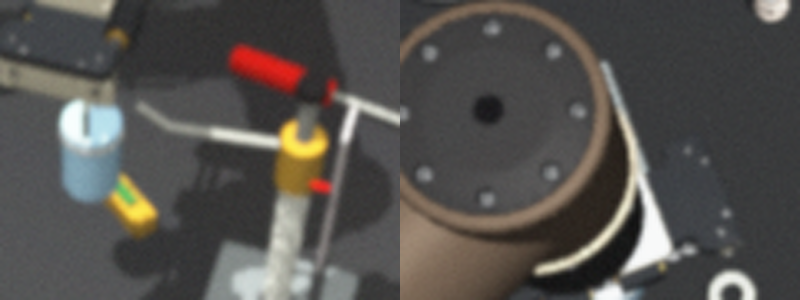

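```bash
python3 - <<'E'
from h import *
s=dict(np.load('scene4.npz'));P=cloud(s)
q=P[(np.hypot(P[...,0]-.4443,P[...,1]-.1273)<.035)&(P[...,2]>.194)&(P[...,2]<.203)]
print(len(q),np.median(q[:,2]),cv2.minEnclosingCircle(q[:,:2].astype(np.float32)*1000))
m=(np.hypot(P[...,0]-.4443,P[...,1]-.1273)<.035)&(P[...,2]>.10)&(P[...,2]<.19)
q=P[m];print('side',q.min(0).round(4),q.max(0).round(4))
b=P[(np.hypot(P[...,0]-.4443,P[...,1]-.1273)<.024)&(P[...,2]>.207)&(P[...,2]<.245)];print('bail',b.round(4).tolist()[:20])
im=s['image']
cv2.imwrite('pics/c5.png',cv2.resize(im[105:165,280:360],(800,600),interpolation=cv2.INTER_CUBIC)[...,::-1])
for p in ([.4443,.1273,.198],[.4443,.1273,.236],[.479,.1375,.2285],[.501,.144,.2115]): print(np.round(proj(s,np.array(p)),1))
E
```

```text
170 0.1981719649067501 ((446.10870361328125, 125.45030212402344), 23.91329002380371)
side [0.4276 0.103  0.129 ] [0.469  0.1399 0.1899]
bail [[0.4482, 0.1137, 0.2335], [0.4486, 0.1131, 0.2307], [0.4516, 0.1087, 0.2331], [0.4521, 0.1123, 0.2299], [0.4498, 0.1113, 0.2258], [0.4533, 0.1104, 0.2289], [0.451, 0.1095, 0.2246], [0.4537, 0.1098, 0.226], [0.4516, 0.1086, 0.2221], [0.4519, 0.1125, 0.2185], [0.4518, 0.1083, 0.2188], [0.4532, 0.1106, 0.2175], [0.4495, 0.1117, 0.2103], [0.4536, 0.1101, 0.2145], [0.4523, 0.1075, 0.2125]]
[306.8 136.4]
[306.8 126.1]
[320.9 131.6]
[329.6 138.3]
```

View pics/c5.png

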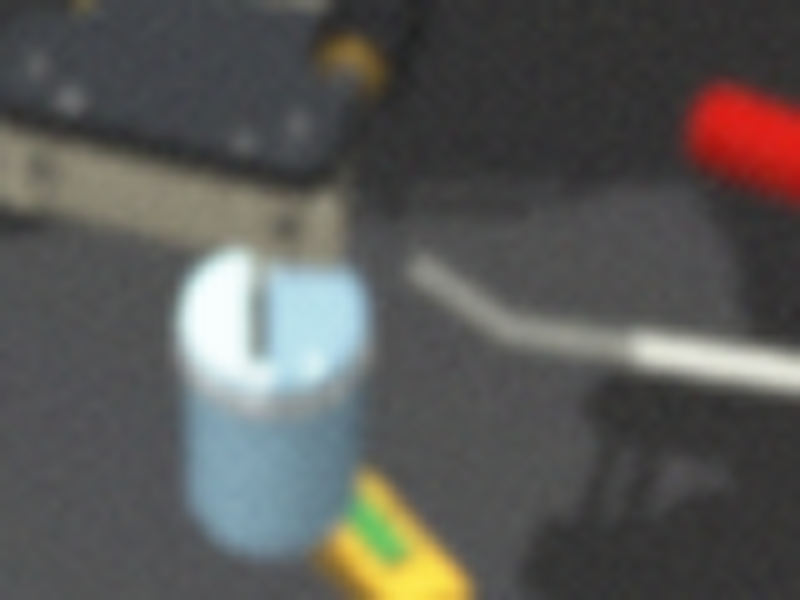

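The sleeve hangs at scene (307,137) with the hook's tip at (322,131), so the bail plane is short of the tip. I'll go closer and look before threading.

```bash
python3 -m crank '[{"linear":[0.12,0.034,0.02],"rot":[0,0,0],"hand":0},{"linear":[0.15,0.045,0.02],"rot":[0,0,0],"hand":0},{"linear":[0.15,0.045,0.01],"rot":[0,0,0],"hand":0},{"linear":[0,0,0],"rot":[0,0,0],"hand":0},{"linear":[0,0,0],"rot":[0,0,0],"hand":0}]'
python3 - <<'E'
from h import *
o=st(106.8)
print(((np.array([.5015,.144,.258])-o['tool_pos'])/.06).round(3))
a=snap('scene','s6.png');b=snap('top','t6.png');im=a['image']
for p in (o['tool_pos']-[0,0,.057],o['tool_pos']-[0,0,.019]): print(np.round(proj(a,p),1))
f=lambda im,x,y,w,h:cv2.resize(im[y:y+h,x:x+w],(400,300),interpolation=cv2.INTER_CUBIC)
cv2.imwrite('pics/c6.png',np.hstack([f(a['image'],290,105,60,45),f(b['image'],240,190,60,45)])[...,::-1])
E
```

```text
clock: 9.57
tool_pos: [0.4719, 0.1348, 0.2586]
orientation: [-109.1, 89.9, -92.3]
force: [-0.5, 0.2, -6.1]
opening: 0.0119
t9.57 tcp [0.4719 0.1348 0.2586] x [-0.    -0.001 -1.   ] yyaw 106.80 F [-0.49  0.18 -6.06] M [-0.04  0.07 -0.02] open 0.0119 q6 -112.2
rot units [ 0.012 -0.    -0.   ]
[ 0.493  0.154 -0.01 ]
[317.6 138.2]
[317.9 128. ]
```

View pics/c6.png

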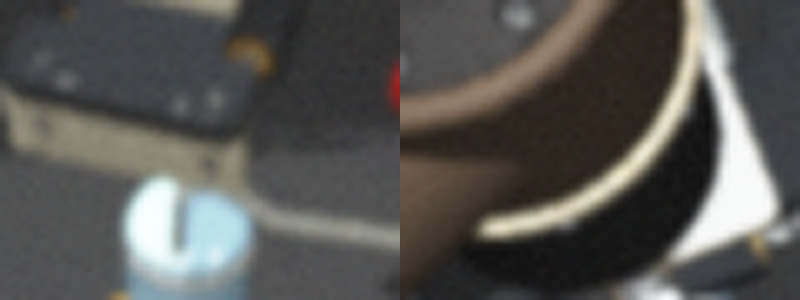

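The arm line from (329,134) stays aligned with the bail, and the near upright is at (317,138). The tip itself is hidden behind the near finger. I'll advance slowly and watch the force.

```bash
python3 -m crank '[{"linear":[0.06,0.019,0],"rot":[0,0,0],"hand":0},{"linear":[0.08,0.025,0],"rot":[0,0,0],"hand":0},{"linear":[0.08,0.025,0],"rot":[0,0,0],"hand":0},{"linear":[0,0,0],"rot":[0,0,0],"hand":0}]'
python3 - <<'E'
from h import *
o=st(106.8)
print(((np.array([.5015,.144,.258])-o['tool_pos'])/.06).round(3))
a=snap('scene','s7.png');b=snap('top')
st()
cv2.imwrite('pics/c7.png',cv2.resize(a['image'][105:165,290:370],(800,600),interpolation=cv2.INTER_CUBIC)[...,::-1])
E
```

```text
clock: 10.18
tool_pos: [0.4858, 0.1393, 0.2589]
orientation: [-57.2, 89.9, -40.4]
force: [-0.6, 0.3, -5.6]
opening: 0.0116
t10.18 tcp [0.4858 0.1393 0.2589] x [ 7.e-04 -6.e-04 -1.e+00] yyaw 106.84 F [-0.58  0.35 -5.56] M [-0.03 -0.05  0.02] open 0.0116 q6 -111.5
rot units [ 0.007  0.008 -0.008]
[ 0.261  0.078 -0.015]
t10.28 tcp [0.4854 0.1391 0.2589] x [ 4.e-04 -6.e-04 -1.e+00] yyaw 106.83 F [-0.02 -0.21 -5.25] M [ 0.02  0.06 -0.01] open 0.0120 q6 -111.5
```

View pics/c7.png

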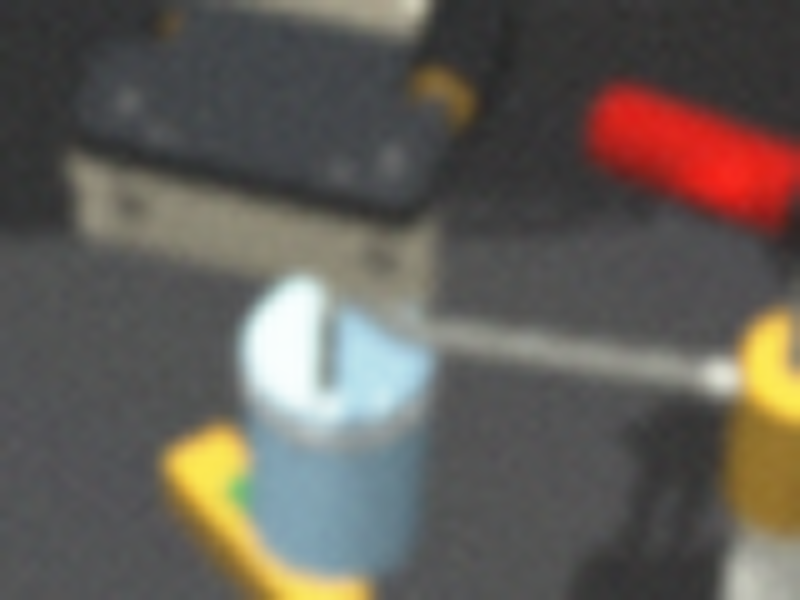

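The arm passes above the body top at crop (400,320) and goes behind the near upright at (325,345). So the bail is over the tip, with no contact force. I'll go on to the dip.

```bash
python3 -m crank '[{"linear":[0.07,0.02,0],"rot":[0,0,0],"hand":0},{"linear":[0.08,0.025,0],"rot":[0,0,0],"hand":0},{"linear":[0.08,0.025,0],"rot":[0,0,0],"hand":0},{"linear":[0.03,0.01,0],"rot":[0,0,0],"hand":0},{"linear":[0,0,0],"rot":[0,0,0],"hand":0},{"linear":[0,0,0],"rot":[0,0,0],"hand":0}]'
python3 - <<'E'
from h import *
o=st(106.8)
print(((np.array([.5015,.144,.258])-o['tool_pos'])/.06).round(3))
a=snap('scene','s8.png');F=[]
for i in range(8): eyes.snapshot('top');F.append(monitor.get_obs()['force'])
print(np.mean(F,0))
st()
cv2.imwrite('pics/c8.png',cv2.resize(a['image'][105:165,290:370],(800,600),interpolation=cv2.INTER_CUBIC)[...,::-1])
E
```

```text
clock: 11.02
tool_pos: [0.5021, 0.1443, 0.2587]
orientation: [-94.1, 90.0, -77.2]
force: [0.5, -0.8, -5.7]
opening: 0.0117
t11.03 tcp [0.5021 0.1443 0.2587] x [ 2.e-04 -8.e-04 -1.e+00] yyaw 106.84 F [ 0.53 -0.81 -5.69] M [ 0.05 -0.03 -0.01] open 0.0117 q6 -110.8
rot units [ 0.009  0.002 -0.007]
[-0.01  -0.004 -0.012]
[ 0.03458984  0.06339733 -5.58250141]
t11.47 tcp [0.5021 0.1443 0.2588] x [ 4.e-04 -7.e-04 -1.e+00] yyaw 106.84 F [-0.12  1.44 -5.71] M [ 0.03  0.06 -0.01] open 0.0119 q6 -110.8
```

View pics/c8.png

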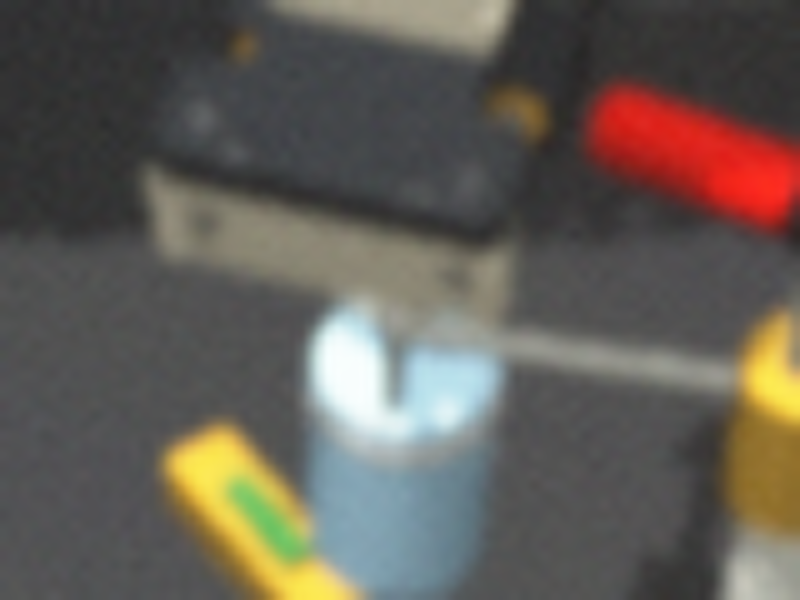

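Carriage still at its original place; sleeve is over the dip. I'll lower to just above contact.

```bash
python3 -m crank '[{"linear":[0,0,-0.05],"rot":[0,0,0],"hand":0},{"linear":[0,0,-0.06],"rot":[0,0,0],"hand":0},{"linear":[0,0,-0.06],"rot":[0,0,0],"hand":0},{"linear":[0,0,-0.06],"rot":[0,0,0],"hand":0},{"linear":[0,0,-0.05],"rot":[0,0,0],"hand":0},{"linear":[0,0,-0.03],"rot":[0,0,0],"hand":0},{"linear":[0,0,-0.02],"rot":[0,0,0],"hand":0},{"linear":[0,0,-0.02],"rot":[0,0,0],"hand":0}]'
python3 - <<'E'
from h import *
o=st(106.8)
a=snap('scene','s9.png')
cv2.imwrite('pics/c9.png',cv2.resize(a['image'][105:165,290:370],(800,600),interpolation=cv2.INTER_CUBIC)[...,::-1])
E
```

```text
clock: 12.48
tool_pos: [0.502, 0.1443, 0.2361]
orientation: [-102.8, 90.0, -86.0]
force: [0.1, 0.2, -5.3]
opening: 0.0116
t12.47 tcp [0.502  0.1443 0.2361] x [ 1.e-04 -9.e-04 -1.e+00] yyaw 106.84 F [ 0.07  0.17 -5.33] M [ 0.06 -0.02  0.  ] open 0.0116 q6 -110.8
rot units [ 0.01   0.001 -0.008]
```

View pics/c9.png

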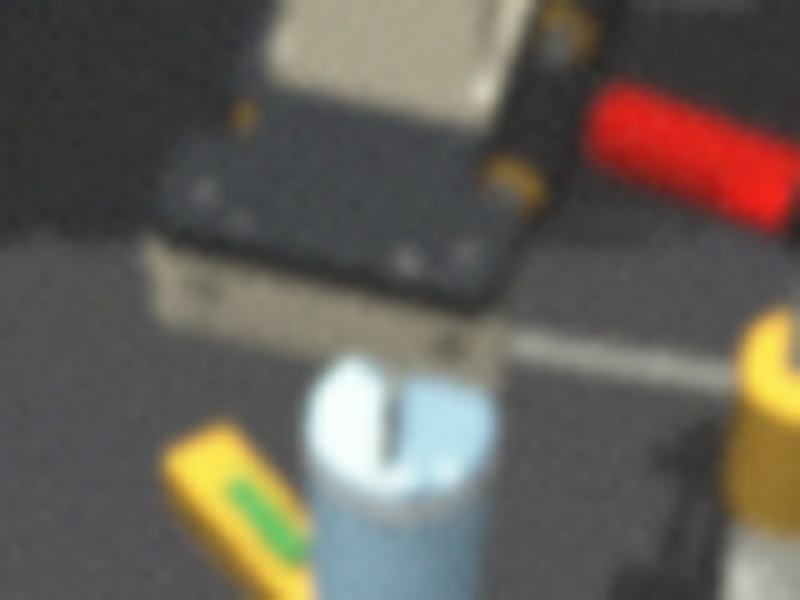

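The hook is still undisturbed (carriage top at crop (770,320)). Contact is near. I'll ease down at about 7–10 mm/s.

```bash
python3 -m crank '[{"linear":[0,0,-0.015],"rot":[0,0,0],"hand":0},{"linear":[0,0,-0.015],"rot":[0,0,0],"hand":0},{"linear":[0,0,-0.015],"rot":[0,0,0],"hand":0},{"linear":[0,0,-0.015],"rot":[0,0,0],"hand":0},{"linear":[0,0,-0.015],"rot":[0,0,0],"hand":0},{"linear":[0,0,-0.015],"rot":[0,0,0],"hand":0},{"linear":[0,0,-0.015],"rot":[0,0,0],"hand":0},{"linear":[0,0,-0.015],"rot":[0,0,0],"hand":0},{"linear":[0,0,-0.015],"rot":[0,0,0],"hand":0},{"linear":[0,0,-0.015],"rot":[0,0,0],"hand":0}]'
python3 - <<'E'
from h import *
o=st(106.8);F=[]
a=snap('scene','s10.png')
for i in range(4): eyes.snapshot('top');F.append(monitor.get_obs()['force'])
print(np.mean(F,0));st()
cv2.imwrite('pics/c10.png',cv2.resize(a['image'][105:165,290:370],(800,600),interpolation=cv2.INTER_CUBIC)[...,::-1])
E
```

```text
clock: 13.78
tool_pos: [0.5024, 0.1445, 0.227]
orientation: [-25.9, 89.9, -9.0]
force: [-0.4, 0.1, -4.4]
opening: 0.0117
t13.78 tcp [0.5024 0.1445 0.227 ] x [ 1.1e-03 -2.0e-04 -1.0e+00] yyaw 106.85 F [-0.35  0.13 -4.4 ] M [0.11 0.11 0.01] open 0.0117 q6 -110.8
rot units [ 0.002  0.013 -0.011]
[-0.04937851  0.4251765  -4.2575964 ]
t14.03 tcp [0.5024 0.1445 0.2271] x [ 1.1e-03 -2.0e-04 -1.0e+00] yyaw 106.85 F [-0.33  0.65 -3.67] M [0.13 0.1  0.01] open 0.0118 q6 -110.8
```

View pics/c10.png

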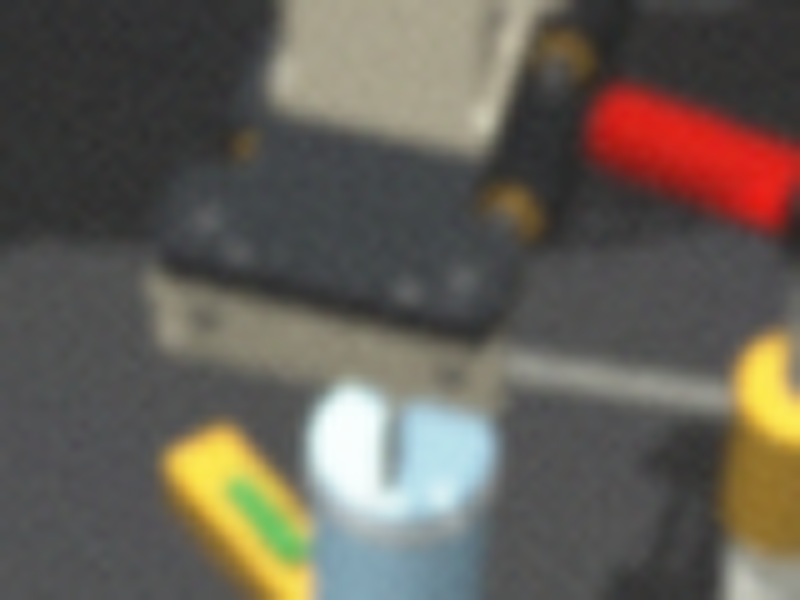

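Contact made: the carriage is about 2 px lower and the wrist load has dropped to about 4.2 N. I'll continue easing.

```bash
python3 -m crank '[{"linear":[0,0,-0.015],"rot":[0,0,0],"hand":0},{"linear":[0,0,-0.015],"rot":[0,0,0],"hand":0},{"linear":[0,0,-0.015],"rot":[0,0,0],"hand":0},{"linear":[0,0,-0.015],"rot":[0,0,0],"hand":0},{"linear":[0,0,-0.015],"rot":[0,0,0],"hand":0},{"linear":[0,0,-0.015],"rot":[0,0,0],"hand":0},{"linear":[0,0,-0.015],"rot":[0,0,0],"hand":0},{"linear":[0,0,-0.015],"rot":[0,0,0],"hand":0},{"linear":[0,0,-0.015],"rot":[0,0,0],"hand":0},{"linear":[0,0,-0.015],"rot":[0,0,0],"hand":0},{"linear":[0,0,-0.015],"rot":[0,0,0],"hand":0},{"linear":[0,0,-0.015],"rot":[0,0,0],"hand":0},{"linear":[0,0,-0.015],"rot":[0,0,0],"hand":0},{"linear":[0,0,-0.015],"rot":[0,0,0],"hand":0},{"linear":[0,0,-0.015],"rot":[0,0,0],"hand":0},{"linear":[0,0,-0.015],"rot":[0,0,0],"hand":0}]'
python3 - <<'E'
from h import *
o=st(106.8);F=[];M=[]
a=snap('scene','s11.png')
for i in range(20): eyes.snapshot('top');q=monitor.get_obs();F.append(q['force']);M.append(q['moment'])
print(np.mean(F,0),np.std(F,0),np.mean(M,0));st()
cv2.imwrite('pics/c11.png',cv2.resize(a['image'][105:165,290:370],(800,600),interpolation=cv2.INTER_CUBIC)[...,::-1])
E
```

```text
clock: 16.02
tool_pos: [0.5025, 0.1446, 0.2124]
orientation: [-16.1, 89.9, 0.8]
force: [-0.3, 1.4, -2.5]
opening: 0.0115
t16.02 tcp [0.5025 0.1446 0.2124] x [ 0.0017  0.     -1.    ] yyaw 106.86 F [-0.26  1.37 -2.5 ] M [0.18 0.48 0.02] open 0.0115 q6 -110.8
rot units [-0.     0.02  -0.012]
[-1.10032624  0.29401323 -2.15593407] [0.46101949 0.45156741 0.56298375] [ 0.17294559  0.46626177 -0.00338844]
t17.07 tcp [0.5025 0.1446 0.2124] x [ 0.0017  0.     -1.    ] yyaw 106.86 F [-1.27 -0.24 -2.  ] M [0.21 0.42 0.05] open 0.0117 q6 -110.8
```

View pics/c11.png

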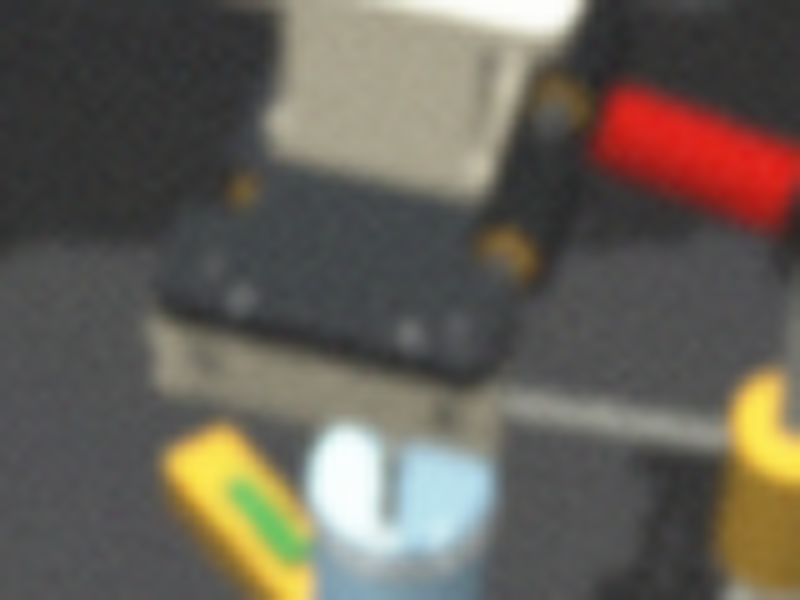

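The carriage has dropped to about crop y 380 and the wrist load is 2.2 N. There is a sideways push on the tool of about 1 N toward the tip, so I'm slightly rod-side of the dip. I'll shift gently toward the tip to relieve it and measure.

```bash
python3 -m crank '[{"linear":[-0.015,0.005,0],"rot":[0,0,0],"hand":0},{"linear":[-0.015,0.005,0],"rot":[0,0,0],"hand":0},{"linear":[-0.01,0,0],"rot":[0,0,0],"hand":0}]'
cat >> h.py <<'E'
def meas(n=16):
    F=[];M=[]
    for i in range(n): eyes.snapshot('top');q=monitor.get_obs();F.append(q['force']);M.append(q['moment'])
    F=np.mean(F,0);print('F',F.round(2),'stand F',(F[0]*.957+F[1]*.289).round(2),(-F[0]*.289+F[1]*.957).round(2),'M',np.mean(M,0).round(3));st()
E
python3 - <<'E'
from h import *
meas()
E
```

```text
clock: 17.45
tool_pos: [0.502, 0.1451, 0.2134]
orientation: [-18.3, 89.7, -1.4]
force: [3.5, -0.9, -1.7]
opening: 0.012
F [ 4.35 -1.78 -2.3 ] stand F 3.65 -2.96 M [-0.799 -1.839 -0.003]
t18.25 tcp [0.5019 0.1452 0.2133] x [ 0.0053  0.     -1.    ] yyaw 106.88 F [ 4.53 -2.36 -2.42] M [-0.86 -1.9  -0.03] open 0.0119 q6 -111.0
```

The shift ran straight into the tip-side rise, so the dip was practically right there. I'll relax back.

```bash
python3 -m crank '[{"linear":[0.006,-0.005,0],"rot":[0,0.03,0],"hand":0},{"linear":[0,0,0],"rot":[0,0.02,0],"hand":0}]'
python3 - <<'E'
from h import *
meas(10)
E
```

```text
clock: 18.5
tool_pos: [0.5021, 0.145, 0.2132]
orientation: [21.2, 90.0, 38.1]
force: [3.4, -0.7, -2.6]
opening: 0.0121
F [ 3.09 -0.93 -2.03] stand F 2.69 -1.79 M [-0.377 -1.178  0.008]
t19.00 tcp [0.5021 0.145  0.2133] x [ 7.e-04  2.e-04 -1.e+00] yyaw 106.88 F [ 3.   -1.06 -1.42] M [-0.32 -1.16 -0.  ] open 0.0117 q6 -110.8
```

```bash
python3 -m crank '[{"linear":[0.012,-0.006,0],"rot":[0,0,0],"hand":0},{"linear":[0.004,-0.003,0],"rot":[0,0,0],"hand":0}]'
python3 - <<'E'
from h import *
meas(10)
E
```

```text
clock: 19.25
tool_pos: [0.5023, 0.1447, 0.2129]
orientation: [119.6, 89.9, 136.5]
force: [0.7, 0.5, -2.4]
opening: 0.0115
F [ 0.08  0.99 -2.  ] stand F 0.37 0.93 M [ 0.545 -0.027 -0.015]
t19.75 tcp [0.5024 0.1446 0.2129] x [-6.e-04  4.e-04 -1.e+00] yyaw 106.88 F [-1.36  1.2  -2.9 ] M [ 0.64  0.18 -0.02] open 0.0119 q6 -110.6
```

```bash
python3 -m crank '[{"linear":[-0.001,0.004,-0.015],"rot":[0,0,0],"hand":0},{"linear":[0,0,-0.015],"rot":[0,0,0],"hand":0},{"linear":[0,0,-0.015],"rot":[0,0,0],"hand":0},{"linear":[0,0,-0.015],"rot":[0,0,0],"hand":0},{"linear":[0,0,-0.015],"rot":[0,0,0],"hand":0},{"linear":[0,0,-0.015],"rot":[0,0,0],"hand":0},{"linear":[0,0,-0.015],"rot":[0,0,0],"hand":0},{"linear":[0,0,-0.015],"rot":[0,0,0],"hand":0},{"linear":[0,0,-0.015],"rot":[0,0,0],"hand":0}]'
python3 - <<'E'
from h import *
meas(16);st(106.8)
E
```

```text
clock: 20.88
tool_pos: [0.5024, 0.1447, 0.2046]
orientation: [133.1, 90.0, 150.0]
force: [-0.6, 0.7, -1.6]
opening: 0.0119
F [-0.63  0.95 -1.09] stand F -0.33 1.09 M [ 0.405  0.168 -0.006]
t21.68 tcp [0.5024 0.1446 0.2046] x [-4.e-04  2.e-04 -1.e+00] yyaw 106.88 F [-0.82  1.31 -0.76] M [ 0.39  0.19 -0.04] open 0.0116 q6 -110.7
t21.68 tcp [0.5024 0.1446 0.2046] x [-4.e-04  2.e-04 -1.e+00] yyaw 106.88 F [-0.82  1.31 -0.76] M [ 0.39  0.19 -0.04] open 0.0116 q6 -110.7
rot units [-0.002 -0.004 -0.016]
```

```bash
python3 -m crank '[{"linear":[-0.002,0.007,-0.013],"rot":[0,0,0],"hand":0},{"linear":[0,0,-0.013],"rot":[0,0,0],"hand":0},{"linear":[0,0,-0.013],"rot":[0,0,0],"hand":0},{"linear":[0,0,-0.013],"rot":[0,0,0],"hand":0},{"linear":[0,0,-0.013],"rot":[0,0,0],"hand":0}]'
python3 - <<'E'
from h import *
a=snap('scene','s12.png')
meas(30);st(106.8)
cv2.imwrite('pics/c12.png',cv2.resize(a['image'][115:175,300:380],(800,600),interpolation=cv2.INTER_CUBIC)[...,::-1])
# carriage dip: yellow-brass mask top edge change in scene
s0=dict(np.load('scene0.npz'))
for s in(s0,a):
    h=cv2.cvtColor(s['image'],cv2.COLOR_RGB2HSV);m=(h[...,0]>12)&(h[...,0]<32)&(h[...,1]>120)&(h[...,2]>80)
    m[:, :355]=0;m[:,390:]=0;m[:120]=0;m[185:]=0
    v,u=np.nonzero(m);P=cloud(s)[m];q=P[(np.abs(P[:,0]-.6)<.03)]
    print(v.min(),v.max(),v.mean(),'top z pct',np.percentile(q[:,2],[5,50,95]).round(4))
E
```

```text
clock: 22.3
tool_pos: [0.5024, 0.1448, 0.2006]
orientation: [-133.7, 90.0, -116.8]
force: [-0.7, -0.0, -0.9]
opening: 0.0116
F [-0.44  0.23 -0.61] stand F -0.35 0.35 M [ 0.151  0.147 -0.004]
t23.85 tcp [0.5024 0.1447 0.2006] x [-2.e-04 -3.e-04 -1.e+00] yyaw 106.88 F [-0.41 -0.24 -0.45] M [ 0.14  0.16 -0.02] open 0.0120 q6 -110.7
t23.85 tcp [0.5024 0.1447 0.2006] x [-2.e-04 -3.e-04 -1.e+00] yyaw 106.88 F [-0.41 -0.24 -0.45] M [ 0.14  0.16 -0.02] open 0.0120 q6 -110.7
rot units [ 0.004 -0.002 -0.016]
136 157 147.26839826839827 top z pct [0.1993 0.231  0.2397]
145 166 155.81115879828326 top z pct [0.1633 0.1948 0.206 ]
```

View pics/c12.png

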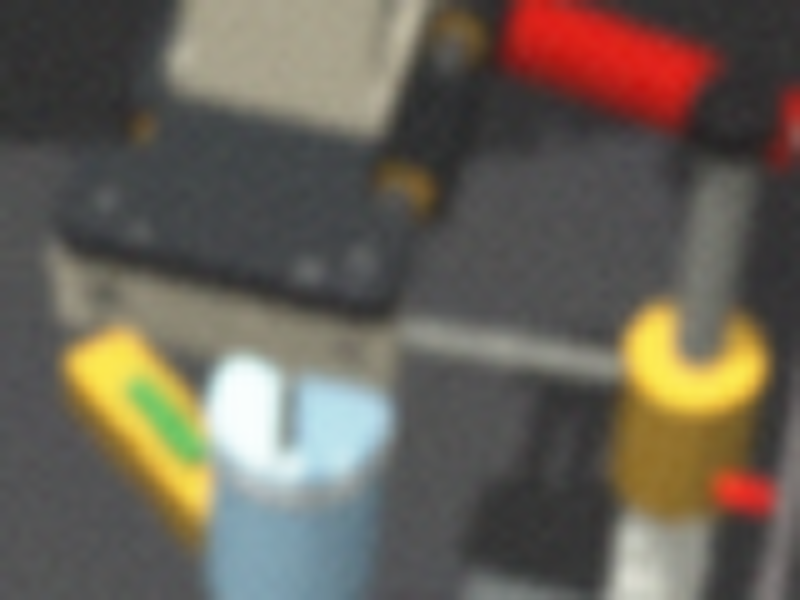

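```bash
python3 -m crank '[{"linear":[0,0.002,-0.012],"rot":[0,0,0],"hand":0},{"linear":[0,0,-0.012],"rot":[0,0,0],"hand":0},{"linear":[0,0,-0.012],"rot":[0,0,0],"hand":0},{"linear":[0,0,-0.012],"rot":[0,0,0],"hand":0}]'
python3 - <<'E'
from h import *
meas(50);st(106.8)
E
```

```text
clock: 24.35
tool_pos: [0.5024, 0.1447, 0.1976]
orientation: [-126.6, 90.0, -109.7]
force: [-0.6, 0.2, 0.7]
opening: 0.0117
F [-0.45  0.17 -0.12] stand F -0.38 0.3 M [0.071 0.188 0.   ]
t26.85 tcp [0.5024 0.1448 0.1977] x [-2.e-04 -5.e-04 -1.e+00] yyaw 106.88 F [-0.96  0.93  0.22] M [0.07 0.24 0.01] open 0.0119 q6 -110.7
t26.85 tcp [0.5024 0.1448 0.1977] x [-2.e-04 -5.e-04 -1.e+00] yyaw 106.88 F [-0.96  0.93  0.22] M [0.07 0.24 0.01] open 0.0119 q6 -110.7
rot units [ 0.005 -0.002 -0.016]
```

Fz is −0.12 N, within the reading's bias, so the hook carries the whole weight. The carriage dip of 34–36 mm agrees with the weighed ~5.3 N. One tiny sideways relief, then release.

```bash
python3 -m crank '[{"linear":[-0.003,0.001,0],"rot":[0,0,0],"hand":0},{"linear":[0,0,0],"rot":[0,0,0],"hand":0.14},{"linear":[0,0,0],"rot":[0,0,0],"hand":0.16},{"linear":[0,0,0],"rot":[0,0,0],"hand":0.18},{"linear":[0,0,0],"rot":[0,0,0],"hand":0.22},{"linear":[0,0,0],"rot":[0,0,0],"hand":0.26},{"linear":[0,0,0],"rot":[0,0,0],"hand":0.3},{"linear":[0,0,0],"rot":[0,0,0],"hand":0.35},{"linear":[0,0,0],"rot":[0,0,0],"hand":0.4}]'
python3 - <<'E'
from h import *
a=snap('scene','s13.png')
meas(10)
cv2.imwrite('pics/c13.png',cv2.resize(a['image'][115:175,300:380],(800,600),interpolation=cv2.INTER_CUBIC)[...,::-1])
E
```

```text
clock: 27.98
tool_pos: [0.5026, 0.1448, 0.1979]
orientation: [-51.0, 90.0, -34.1]
force: [-0.0, -0.4, -0.3]
opening: 0.0337
F [ 0.16 -0.16 -0.19] stand F 0.11 -0.2 M [ 0.009 -0.004  0.003]
t28.52 tcp [0.5026 0.1449 0.1979] x [ 6.e-04 -4.e-04 -1.e+00] yyaw 106.89 F [-0.5   0.76 -0.1 ] M [-0.03 -0.03  0.05] open 0.0349 q6 -110.8
```

View pics/c13.png

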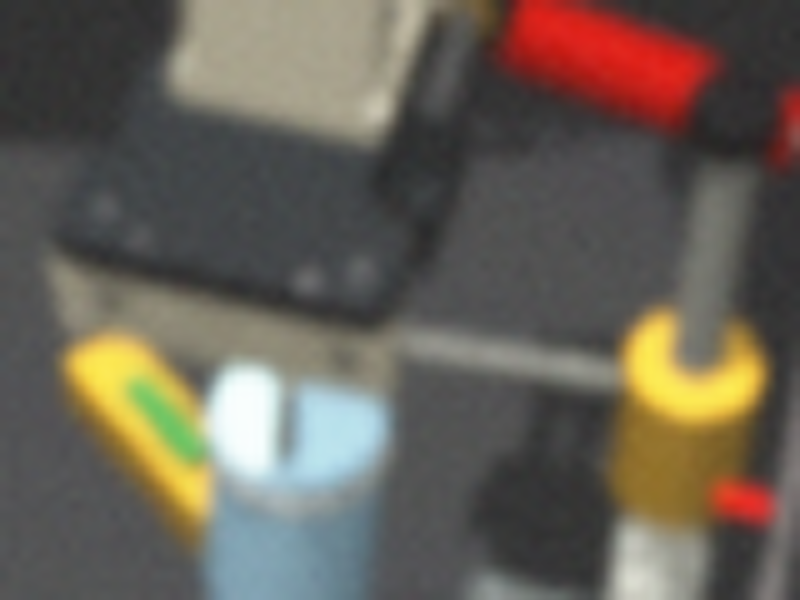

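The sleeve hangs upright on the hook, and the carriage did not move on release (top still at crop y≈310). The empty-tool reading of −0.19 N confirms it was balanced. I'll retreat straight up.

```bash
python3 -m crank '[{"linear":[0,0,0.1],"rot":[0,0,0],"hand":0.4},{"linear":[0,0,0.2],"rot":[0,0,0],"hand":0.4},{"linear":[0,0,0.3],"rot":[0,0,0],"hand":0.4},{"linear":[0,0,0.4],"rot":[0,0,0],"hand":0.4},{"linear":[0,0,0.5],"rot":[0,0,0],"hand":0.4},{"linear":[0,0,0.5],"rot":[0,0,0],"hand":0.4},{"linear":[-0.2,-0.4,0.3],"rot":[0,0,0],"hand":0.4},{"linear":[-0.2,-0.6,0],"rot":[0,0,0],"hand":0.4},{"linear":[-0.2,-0.7,0],"rot":[0,0,0],"hand":0.4},{"linear":[-0.1,-0.7,0],"rot":[0,0,0],"hand":0.4},{"linear":[0,-0.7,0],"rot":[0,0,0],"hand":0.4},{"linear":[0,-0.7,0],"rot":[0,0,0],"hand":0.4},{"linear":[0,-0.4,0],"rot":[0,0,0],"hand":0.4},{"linear":[0,0,0],"rot":[0,0,0],"hand":0.4},{"linear":[0,0,0],"rot":[0,0,0],"hand":0.4}]'
python3 - <<'E'
from h import *
a=snap('scene','s14.png')
P=[]
for i in range(12):
    s=snap('scene');h=cv2.cvtColor(s['image'],cv2.COLOR_RGB2HSV);m=(h[...,0]>12)&(h[...,0]<32)&(h[...,1]>120)&(h[...,2]>80)
    m[:,:355]=0;m[:,390:]=0;m[:120]=0;m[185:]=0
    b=(h[...,0]>85)&(h[...,0]<115)&(h[...,1]>40)&(h[...,2]>90);b[:,:310]=0;b[:,345:]=0;b[:125]=0;b[195:]=0
    P.append([np.nonzero(m)[0].mean(),np.nonzero(b)[1].mean(),np.nonzero(b)[0].mean()])
print(np.round(P,2).tolist())
b=snap('top','t14.png');st()
f=lambda im,x,y,w,h:cv2.resize(im[y:y+h,x:x+w],(400,300),interpolation=cv2.INTER_CUBIC)
cv2.imwrite('pics/c14.png',np.hstack([f(s['image'],290,105,100,75),f(b['image'],230,155,80,60)])[...,::-1])
E
```

```text
clock: 30.4
tool_pos: [0.4585, -0.1148, 0.3547]
orientation: [-7.6, 89.1, 9.4]
force: [-0.3, 0.6, 0.5]
opening: 0.0352
[[156.54, 330.41, 158.91], [156.52, 330.46, 158.95], [156.56, 330.36, 158.99], [156.51, 330.37, 158.89], [156.57, 330.37, 159.06], [156.56, 330.44, 158.97], [156.55, 330.4, 159.03], [156.54, 330.43, 158.93], [156.6, 330.41, 158.88], [156.6, 330.42, 158.95], [156.6, 330.4, 158.81], [156.6, 330.34, 159.01]]
t31.10 tcp [ 0.4585 -0.1148  0.3541] x [ 0.0142  0.0023 -0.9999] yyaw 107.03 F [ 0.56  0.01 -0.53] M [-0.02  0.04 -0.01] open 0.0352 q6 -82.9
```

View pics/c14.png

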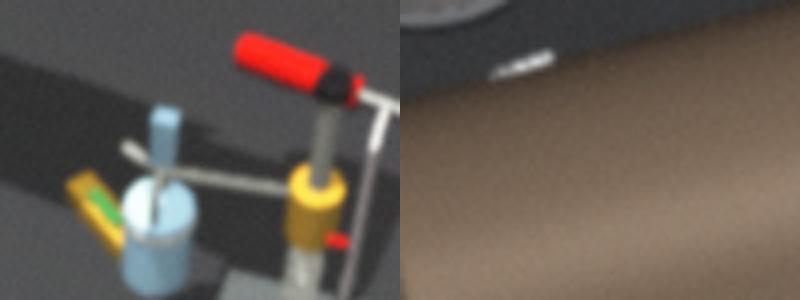

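View pics/s14.png

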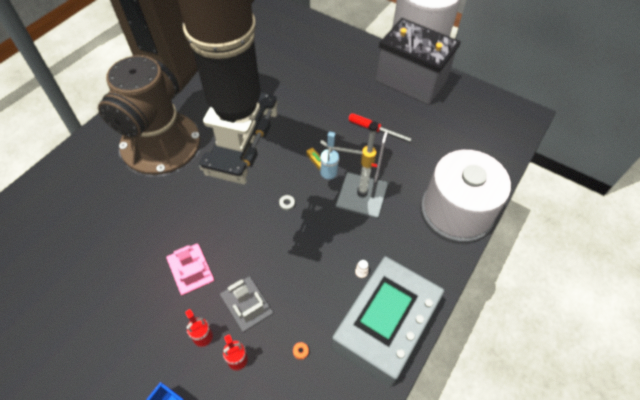

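The sleeve hangs upright by its bail in the dip at scene (330,159), and its pixels move less than 0.1 px over 0.6 s. Nothing else has been displaced and the robot is clear, so I'm handing in.

```bash
python3 -c "
from plant import ticket
print(ticket.close_job())"
```

```text
the job is handed in; nothing more can be done
None
```

The pale blue sleeve is hanging upright and still by its bail in the dip of the hook, and the job was handed in at about 31 s of the 64 s allowed.

**What I did:** I drew the sleeve straight up out of the grey clip, turned it 49° to line up with the hook, and threaded the bail over the tip. I then eased it down at about 7 mm/s until the wrist read −0.12 N vertically. The empty gripper reads −0.19 N, so the hook was carrying the whole weight before I let go. The sleeve weighs about 5.3 N, and the measured dip of 34–36 mm agrees with that.

**Last checks:**
- The carriage did not visibly move when I released.
- The hook and sleeve stayed steady to about 0.1–0.2 px over 0.6 s.
- The red look-alikes, the pink clip and the other things are where they were.
- The robot is clear of everything.

**What disagreed:**
- **Sideways push:** partway down, with the hook partly loaded, I tried to ease a 1 N sideways push. I overshot, and the push rose to about 4.7 N sideways for roughly a second. I backed it out at once, and it was below 0.5 N at release.
- **Camera disagreement:** the two views differed by up to about 3 mm on the hook's position.
- **Top camera:** the arm was blocking its view of the hook at the end, so the final check used the scene camera only.

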